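Make up a mould-change kit tray

TASK

Make up the kit tray for the next mould change: put the steel flange ring, the insert with the single rectangular window, and the tall short-bodied insert with two slots (the tallest block of all) each into the recess of the tray that is cut to its outline, right way up and lying flat on the recess floor. Set them down gently without dropping them, and leave the roll of tape and the other two inserts where they lie.

Things in the scene. Friction and masses are not known exactly. Their poses are not given: they have to be found in the camera images.
- flange_ring: loose turned steel ring, plain light grey, 68 mm outside diameter, 14 mm high, with a wide bore. Origin at the centre of its underside, z up. Pinch it across the outside diameter, from any side. About 0.15 kg. It belongs in the round recess.
- insert_window: loose mould insert, light grey ground steel block, 50 x 70 mm and 30 mm high, with one rectangular window in the middle of its top and a small hole in two of its corners. Origin at the centre of its underside, z up, x along its shorter and y along its longer side. About 0.75 kg. It belongs in the larger rectangular recess.
- insert_tall: loose mould insert, light grey ground steel block, 40 x 50 mm and 40 mm high (the tallest), with two parallel slots in its top. Origin at the centre of its underside, z up, x along its shorter and y along its longer side. About 0.6 kg. It belongs in the smaller rectangular recess.
- insert_hole: loose mould insert, light grey ground steel block, 45 x 65 mm and 28 mm high, with a round hole and a small rectangular hole side by side in its top. Origin at the centre of its underside, z up, x along its shorter and y along its longer side. Looks like the window insert but is not part of the kit: leave it.
- insert_long: loose mould insert, light grey ground steel block, 40 x 80 mm and 25 mm high, with two long parallel slots in its top. Origin at the centre of its underside, z up, x along its shorter and y along its longer side. Looks like the tall insert but longer and lower, not part of the kit: leave it.
- tape_roll: loose roll of black tape with a pale core, 70 mm diameter, 19 mm high, lying flat; ring-shaped but not part of the kit: leave it. Origin at the centre of its underside.
- kit_tray: fixed shallow aluminium tray, 100 x 290 mm, floor 3 mm thick, rim 9 mm high, holding the three nest plates in a row along its y (length); their order differs from start to start. Origin at the centre of its underside, on the bench. To its left stand a blue bench vice 140 mm high and an upright sheet screen 225 mm high at the table's left edge: pass above them.
- nest_ring: fixed black plate in the kit tray, 92 x 92 x 9 mm, with a central recess 6 mm deep with a pale floor: a round recess 78 mm in diameter, for the flange ring. Origin: centre of its underside; recess floor 3 mm, plate top 9 mm above it; y along the tray.
- nest_window: fixed black plate in the kit tray, 92 x 92 x 9 mm, with a central recess 6 mm deep with a pale floor: a rectangular recess 80 mm along x by 60 mm along y, for the window insert (so the insert's longer side goes along this x). Origin: centre of its underside; recess floor 3 mm, plate top 9 mm above it; y along the tray.
- nest_tall: fixed black plate in the kit tray, 92 x 92 x 9 mm, with a central recess 6 mm deep with a pale floor: a rectangular recess 60 mm along x by 50 mm along y, for the tall insert (so the insert's longer side goes along this x). Origin: centre of its underside; recess floor 3 mm, plate top 9 mm above it; y along the tray.
Not all that is in view belongs to the job. What is shaped like the insert_window but pink is not meant.

How it is judged:
By the outcome, as a careful person would: the job done as asked, in the order asked, and still so for the second after the job is handed in, with the robot touching nothing.
It also fails if it takes over 104 s, if anything falls off the work surface, if the arm or the gripper's body presses on something with over 40 N, if the wrist force passes 120 N, or if a joint passes its speed limit or range.

ROBOT

A 7-joint arm with a two-finger parallel gripper is mounted at the origin on a cart in front of the work surface, level with it; the furniture and walls round the work are solid. World frame = base frame: x ahead of the robot, y to its left, z up, the work surface at z = 0. Lengths are in mm, angles in rad, forces in N, time in s.
With the tool pointing down it reaches from about 400 to 875 mm from the base axis. Payload 6.5 kg.
Tool frame: the origin (TCP) lies midway between the tips of the shut fingers; the grasp point (between the pads) lies 19 mm behind it; z points along the fingers, y is the line along which they close (so a half turn about z gives the same grasp; the last joint's range is limited). The gripper opens to 88 mm and grips with 3 to 60 N. Pads are 18 mm wide; open, the fingers measure 123 mm over their backs; the gripper's body (75 mm by 187 mm) begins 45 mm behind the grasp point.
Start: joints at [-1.322, 0.536, -0.004, 1.538, 0.003, 1.067, -0.071], TCP at [201.252, 618.052, 238.716] pointing down, gripper open.
Joint ranges: [-2.7, 2.7], [-0.37, 2.16], [-1.27, 1.26], [0.24, 2.4], [-1.31, 4.45], [0.19, 1.91], [-2.76, 2.76]. Speed limits (rad/s): [2.39, 2.39, 3.14, 3.14, 3.14, 3.14, 3.14].

INTERFACE

Orientations are given as a unit quaternion [x, y, z, w].
In Python, from cell import * gives the robot as it stands.
- The arm moves only by the tool step_arm, never from a script. Its argument "steps" is a list of rows, each a list of 7 numbers: the shift along the tool's x, y, z scaled (see below), then the turn, a rotation vector about the tool's x, y, z scaled (see below), then the opening, from 0 (shut) to 1 (fully open). A call has 1 to 20 rows; each row shifts and turns the commanded pose from where the row before left it, along the tool's axes as they then stand; what a row does not reach is not made up. The controller multiplies each number of a shift by 0.04 m and each number of a turn by 8 degrees. A row lasts 1/10 s, in which the tool goes at most 50 mm and 8.59 degrees, less where a joint would pass 70% of its speed; a pose out of reach is approached as far as the arm can. A call with a number of a shift or a turn outside -1 to 1 is refused whole. A call with a gripper value outside its range is refused whole. The fingers move at their own pace and stop on an object; "squeeze" is the grip in N (left out, the last holds). Time passes only in rows, so rows that do not move let the fingers close. It gives the time, the measured TCP pose, the force, the opening and the grip force at its end, in the units of the state.
- state(): the state, without advancing time (a new reading comes with each control period).
- capture(name): name is "scene" or "top"; returns a dict with "pixels" (384x512x3 uint8, blue, green, red), "intrinsics" (3x3 intrinsics, pixels), "world_from_camera" (4x4, takes a point from camera to world coordinates). Camera axes: x right, y down, z forward; pixel columns grow to the right and rows downward; lengths in mm; the calibration is good to about 2 mm. A picture is of the moment at which its call begins. There is no depth.
- job_done(): hands the job in; it is judged then, once.
Trained networks look in the newest picture that a camera, given by its name, has taken for a name from the list of things; names that differ only in an ending like _2 or _b are one class to them, and where a whole thing is asked for, a point or a joint stands for the part that bears it (a point fixed in the world has none). Each returns a list of dicts, best first, with "p" (0 to 1); they miss things now and then, are a little off and sometimes report something else, mostly with a low value. They report only what shows in the picture. A call takes as long as a camera call. They do not tell look-alikes from the thing itself.
- boxes_of(camera, thing): "point" ([x, y, z] in mm, in world coordinates, good to about 4 mm: the middle of the surface that is visible of it).
- outline_of(camera, thing): "region" (384x512 bool, what is visible of it).
- landmark_of(camera, thing): "point" ([x, y, z] in mm, in world coordinates, good to about 4 mm: a listed point, or the origin of a listed thing).
The state is a dict: "time_s": time; "joints": joint angles; "dq": joint speeds; "tau": joint torques, N m; "tool_pos": TCP position; "eef_rot": TCP orientation; "wrist_force": force on the tool from outside, world axes, zero at the start; "ft_torque": the same for the moment, N m; "width": finger opening in mm; "grasp_force": force on a finger pad.
Only numpy, scipy, OpenCV 4.12 (cv2) and the standard library are available. Lean on these libraries where they do the work, as an engineer would, in place of code of your own. Each camera call takes 0.05 s, during which the arm holds its last target. There are 200 camera calls.

## Working session

There is one attempt and no reset: what is moved stays moved. The work goes in short steps, Python scripts to look and compute and a tool call to move; the robot and the scene stay as the last step left them, time stands still between calls to the robot, and variables do not carry over. Pictures are saved under pics/ and viewed, at most 14 in all, crops included, and the job is handed in when it is done.

Besides the shell and the picture viewer there is one more tool, called after "Call:" by a JSON object that holds its "op" and its "data", one argument or row to a line. step_arm: Moves the arm, as the interface text tells. Its arguments: {"type":"object","properties":{"steps":{"type":"array","items":{"type":"array","items":{"type":"number"}}},"squeeze":{"type":"number"}},"required":["steps"]}

```bash
ls; mkdir -p pics; python3 - <<'E'
from cell import *
import cv2
s=state();print({k:s[k] for k in('time_s','tool_pos','eef_rot','width','wrist_force')})
for c in('scene','top'):
    d=capture(c);cv2.imwrite(f'pics/{c}0.png',d['pixels'][:]);print(c,d['intrinsics'],d['world_from_camera'])
    for t in('flange_ring','insert_window','insert_tall','insert_hole','insert_long','tape_roll','nest_ring','nest_window','nest_tall','kit_tray'):
        print(c,t,[(round(o['p'],2),[round(float(v)) for v in o['point']]) for o in landmark_of(c,t)][:4])
E
```

```text
pics
{'time_s': 0.0, 'tool_pos': array([201.10626875, 617.47072144, 237.86061317]), 'eef_rot': array([ 1.56725295e-01,  9.87641876e-01, -8.38450091e-04, -5.91601235e-05]), 'width': 88.15391053568176, 'wrist_force': array([-0.13145453, -1.060503  , -0.60413578])}
scene [[359.42960977   0.         258.16544339]
 [  0.         359.42960977 197.7957704 ]
 [  0.           0.           1.        ]] [[ 6.79730173e-01 -5.36533786e-01  5.00098378e-01 -1.11573670e+01]
 [-7.33358278e-01 -4.85676975e-01  4.75713686e-01 -7.27823027e+02]
 [-1.23501978e-02 -6.90108232e-01 -7.23600788e-01  6.58932196e+02]
 [ 0.00000000e+00  0.00000000e+00  0.00000000e+00  1.00000000e+00]]
scene flange_ring [(0.59, [333, -309, -2])]
scene insert_window [(0.94, [407, -234, 2]), (0.73, [200, -281, -2])]
scene insert_tall [(0.88, [414, -376, 0])]
scene insert_hole [(0.83, [476, -454, 0])]
scene insert_long [(0.4, [664, -176, 2])]
scene tape_roll [(0.89, [387, -530, 2])]
scene nest_ring [(0.78, [664, -175, 2])]
scene nest_window [(0.88, [602, -239, 3])]
scene nest_tall [(0.79, [531, -309, 3]), (0.19, [332, -310, -1])]
sc
[... 194 characters left out ...]
05233e-01  2.02542989e-01  2.36306316e+02]
 [-9.99921614e-01  1.03342356e-02 -7.06883821e-03 -3.26503339e+02]
 [ 4.82871642e-03 -2.02608771e-01 -9.79247859e-01  9.34464933e+02]
 [ 0.00000000e+00  0.00000000e+00  0.00000000e+00  1.00000000e+00]]
top flange_ring [(0.7, [334, -306, -1])]
top insert_window [(0.82, [411, -238, 1]), (0.68, [200, -282, 2])]
top insert_tall [(0.62, [416, -379, 1])]
top insert_hole [(0.62, [477, -460, 3]), (0.47, [304, -443, -2])]
top insert_long [(0.86, [304, -442, -1])]
top tape_roll [(0.89, [384, -533, -3]), (0.65, [410, -236, 0])]
top nest_ring [(0.95, [670, -178, 2])]
top nest_window [(0.92, [596, -242, 2])]
top nest_tall [(0.64, [531, -308, 2])]
top kit_tray []
```

View pics/scene0.png

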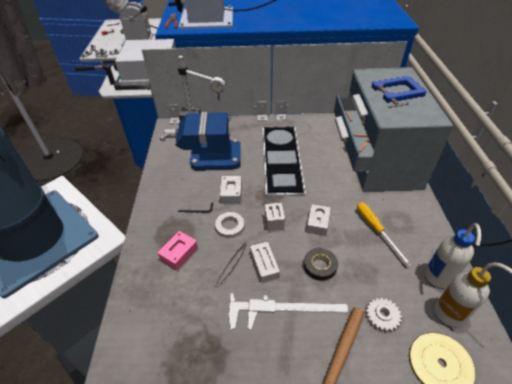

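View pics/top0.png

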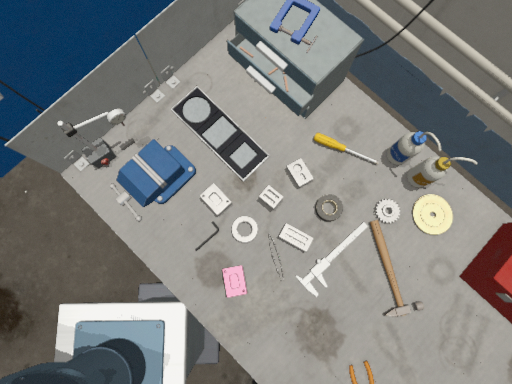

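The scene picture shows the tray at (283,160) with the ring recess farthest, the window recess in the middle and the tall recess nearest. The window insert is at (231,188), the ring at (230,224), the tall insert at (274,215), the long one at (264,260), the hole one at (319,219) and the tape at (320,263). The pink decoy is at (178,250). The top picture agrees: window (216,199), ring (245,229), tall (271,197), vice (155,175), screen along the upper left. Next I fit poses from both views.

```bash
cat >h.py <<'E'
from cell import *
import numpy as np, cv2
from scipy.optimize import minimize
def proj(d,P):
    T=np.linalg.inv(d['world_from_camera']);p=np.asarray(P,float)@T[:3,:3].T+T[:3,3]
    q=p@np.asarray(d['intrinsics']).T;return q[:,:2]/q[:,2:]
def mask(d,P):
    m=np.zeros((384*4,512*4),np.uint8);h=cv2.convexHull((proj(d,P)*4+1.5).astype(np.float32)).round().astype(np.int32)
    cv2.fillConvexPoly(m,h,1);return cv2.resize(m.astype(np.float32),(512,384),interpolation=cv2.INTER_AREA)
def box(x,y,a,sx,sy,z0,z1):
    c=np.array([[-1,-1],[1,-1],[1,1],[-1,1]])*[sx/2,sy/2];R=np.array([[np.cos(a),-np.sin(a)],[np.sin(a),np.cos(a)]])
    c=c@R.T+[x,y];return np.vstack([np.c_[c,0*c[:,:1]+z] for z in(z0,z1)])
def cyl(x,y,a,r,_,z0,z1):
    t=np.linspace(0,2*np.pi,60);c=np.c_[x+r*np.cos(t),y+r*np.sin(t)]
    return np.vstack([np.c_[c,0*c[:,:1]+z] for z in(z0,z1)])
def tri(ds,pxs):
    A=[];b=[]
    for d,(u,v) in zip(ds,pxs):
        W=d['world_from_camera'];K=d['intrinsics'];r=W[:3,:3]@np.linalg.solve(K,[u,v,1]);r/=np.linalg.norm(r)
        M=np.eye(3)-np.outer(r,r);A.append(M);b.append(M@W[:3,3])
    x=np.linalg.lstsq(np.vstack(A),np.hstack(b),rcond=None)[0];return x
def region(cam,thing,near,d):
    # outline whose centroid lies nearest to the expected pixel
    L=[o['region'] for o in outline_of(cam,thing)]
    if not L:return None
    t=proj(d,[near])[0]
    cs=[np.array(np.nonzero(r))[::-1].mean(1) for r in L];i=int(np.argmin([np.hypot(*(c-t)) for c in cs]))
    return L[i]
def fit(ds,regs,shape,sx,sy,x0,y0,z0,z1,angs):
    best=None
    regs=[cv2.morphologyEx(r.astype(np.uint8),cv2.MORPH_CLOSE,np.ones((15,15))) .astype(np.float32) for r in regs]
    f=lambda p:sum(np.abs(mask(d,shape(p[0],p[1],p[2],sx,sy,z0+p[3],z1+p[3]))-r).sum()/r.sum() for d,r in zip(ds,regs))+ (p[3]/30)**2
    for a in angs:
        o=minimize(f,[x0,y0,a,0],method='Nelder-Mead',options=dict(initial_simplex=np.array([[x0,y0,a,0],[x0+8,y0,a,0],[x0,y0+8,a,0],[x0,y0,a+.2,0],[x0,y0,a,5]]),maxiter=250))
        if best is None or o.fun<best.fun:best=o
    return best
E
cat >m.py <<'E'
from h import *
ds={c:capture(c) for c in('scene','top')}
th=dict(flange_ring=(cyl,34,0,334,-308,0,14),insert_window=(box,50,70,409,-236,0,30),insert_tall=(box,40,50,415,-378,0,40),
 nest_ring=(cyl,39,0,668,-177,6,12),nest_window=(box,92,92,599,-240,3,12),nest_tall=(box,92,92,531,-308,3,12))
for n,(s,sx,sy,x,y,z0,z1) in th.items():
    L=[(d,region(c,n,[x,y,(z0+z1)/2],d)) for c,d in ds.items()]
    if any(r is None for _,r in L):print(n,'no outline',[r is None for _,r in L])
    L=[l for l in L if l[1] is not None]
    if n=='nest_ring':s,sx,sy=box,92,92;z0,z1=3,12
    for sub in (L,L[:1],L[1:]):
        o=fit([d for d,_ in sub],[r for _,r in sub],s,sx,sy,x,y,z0,z1,[0] if s is cyl else [-.8,-.3,.3,.8,1.3])
        print(n,len(sub),'x %.1f y %.1f yaw %.3f dz %.1f'%tuple(o.x),'err %.3f'%o.fun)
# vice / screen by hand-picked pixels
for k,a,b in(('screen right top',None,None),):pass
E
python3 m.py
```

```text
flange_ring 2 x 333.5 y -308.3 yaw -0.040 dz 0.0 err 0.133
flange_ring 1 x 332.7 y -307.0 yaw 0.149 dz -0.5 err 0.043
flange_ring 1 x 334.7 y -309.2 yaw 0.251 dz 0.0 err 0.041
insert_window 2 x 410.2 y -234.4 yaw 2.306 dz 1.1 err 0.153
insert_window 1 x 409.9 y -233.0 yaw -0.824 dz -0.0 err 0.075
insert_window 1 x 411.3 y -235.1 yaw 2.296 dz -0.2 err 0.048
insert_tall 2 x 412.1 y -377.1 yaw -0.733 dz 0.5 err 0.187
insert_tall 1 x 412.8 y -375.4 yaw -0.718 dz 0.0 err 0.068
insert_tall 1 x 412.8 y -377.8 yaw -0.695 dz -1.0 err 0.091
nest_ring 2 x 668.7 y -175.7 yaw 0.745 dz 1.5 err 0.375
nest_ring 1 x 673.6 y -168.4 yaw -0.843 dz -0.0 err 0.253
nest_ring 1 x 668.5 y -176.3 yaw 0.762 dz 0.0 err 0.079
nest_window 2 x 601.8 y -240.7 yaw 0.761 dz 0.4 err 0.226
nest_window 1 x 606.8 y -234.5 yaw -0.799 dz -0.0 err 0.161
nest_window 1 x 601.9 y -241.5 yaw 0.763 dz -0.0 err 0.033
nest_tall 2 x 535.3 y -307.0 yaw -0.806 dz -0.1 err 0.228
nest_tall 1 x 535.2 y -304.1 yaw -0.852 dz 0.0 err 0.124
nest_tall 1 x 535.1 y -307.6 yaw 0.777 dz -0.0 err 0.084
```

Call:
{"op": "step_arm", "data": {
  "steps": [
    [0,0,-1,0,0,0,1],
    [0,0,-1,0,0,0,1],
    [0,0,-1,0,0,0,1],
    [0,0,-1,0,0,0,1],
    [-0.5,-0.2,0,0,0,0.25,1],
    [-0.9,-0.2,0,0,0,0.45,1],
    [-0.9,-0.2,0,0,0,0.45,1],
    [-0.9,-0.2,0,0,0,0.45,1],
    [-0.9,-0.2,0,0,0,0.5,1],
    [-0.9,-0.2,0,0,0,0.5,1],
    [-0.9,-0.2,0,0,0,0.5,1],
    [-0.9,-0.2,0,0,0,0.5,1],
    [-0.9,-0.2,0,0,0,0.5,1],
    [-0.9,-0.2,0,0,0,0.5,1],
    [-0.9,-0.2,0,0,0,0.5,1],
    [-0.9,-0.2,0,0,0,0.5,1],
    [-0.9,-0.2,0,0,0,0.5,1],
    [-0.9,-0.2,0,0,0,0.5,1]
  ]
}}

```text
time_s: 3.6
tool_pos: [480.5, 219.7, 398.2]
eef_rot: [0.581, 0.814, -0.0, -0.0]
wrist_force: [0.4, -0.8, 0.9]
width: 87.9
grasp_force: 0.0
```

```bash
cat >plan.py <<'E'
# plan.py x y z ang_deg opening [cyl|lin] : prints rows from the measured pose to the target pose
import sys; from h import *
from scipy.spatial.transform import Rotation as R
x,y,z,ang,op=map(float,sys.argv[1:6]);mode=sys.argv[6] if len(sys.argv)>6 else 'lin'
vmax=float(sys.argv[7]) if len(sys.argv)>7 else .9
s=state();p=np.array(s['tool_pos']);M=R.from_quat(s['eef_rot']).as_matrix()
a0=np.arctan2(M[1,1],M[0,1]);print('now',p.round(1),'ang %.1f'%np.degrees(a0),'tilt',M[:2,2].round(4),'t %.1f'%s['time_s'],'j',np.round(s['joints'],2))
g=np.array([x,y,z]);da=np.radians(ang)-a0
if mode=='cyl':
    c=lambda q:np.array([np.hypot(q[0],q[1]),np.arctan2(q[1],q[0]),q[2]]);A,B=c(p),c(g)
    path=lambda t:(lambda q:np.array([q[0]*np.cos(q[1]),q[0]*np.sin(q[1]),q[2]]))(A+(B-A)*t)
else: path=lambda t:p+(g-p)*t
L=sum(np.linalg.norm(path((i+1)/50)-path(i/50)) for i in range(50))
n=max(1,int(np.ceil(max(L/(40*vmax),abs(np.degrees(da))/7.6))))
q=p.copy();a=a0;rows=[]
for i in range(n):
    t=(i+1)/n;d=path(t)-q
    ex=np.array([np.sin(a),-np.cos(a),0]);ey=np.array([np.cos(a),np.sin(a),0])  # tool z down
    r=np.round(np.array([d@ex,d@ey,-d[2]])/40,2);w=np.round(-np.degrees(a0+da*t-a)/8,2)
    q=q+40*(r[0]*ex+r[1]*ey)-[0,0,40*r[2]];a-=np.radians(8*w)
    rows.append([*r,0,0,w,op])
print(n,'['+','.join('['+','.join('%g'%(v+0) for v in r)+']' for r in rows)+']')
E
python3 plan.py 333.5 -308.3 120 -43 1 cyl
python3 - <<'E'
from h import *
ds=[capture('scene'),capture('top')]
for n,a,b in(('vice base right corner',(241,165),(194,167)),('vice jaw right top',(228,116),(178,146)),('screen dial head',(217,86),(117,116))):
    print(n,tri(ds,(a,b)).round())
E
```

```text
now [480.5 219.7 398.2] ang 18.9 tilt [-0.0003 -0.0004] t 3.6 j [-0.82  0.19  0.36  1.66 -0.07  1.3  -0.11]
18 [[0.86,-0.05,0.39,0,0,0.43,1],[0.86,-0.05,0.38,0,0,0.43,1],[0.85,-0.05,0.39,0,0,0.43,1],[0.84,-0.06,0.39,0,0,0.43,1],[0.84,-0.07,0.38,0,0,0.43,1],[0.83,-0.07,0.39,0,0,0.43,1],[0.82,-0.07,0.38,0,0,0.43,1],[0.81,-0.08,0.39,0,0,0.43,1],[0.81,-0.09,0.39,0,0,0.43,1],[0.8,-0.09,0.38,0,0,0.43,1],[0.79,-0.09,0.39,0,0,0.43,1],[0.79,-0.09,0.39,0,0,0.43,1],[0.78,-0.11,0.38,0,0,0.43,1],[0.77,-0.1,0.39,0,0,0.43,1],[0.76,-0.11,0.39,0,0,0.43,1],[0.76,-0.11,0.38,0,0,0.43,1],[0.75,-0.12,0.39,0,0,0.43,1],[0.74,-0.12,0.38,0,0,0.43,1]]
vice base right corner [ 503. -175.    2.]
vice jaw right top [ 500. -157.  158.]
screen dial head [585. -13. 148.]
```

```bash
sed -i 's/ex=np.array(\[np.sin(a),-np.cos(a),0\])/ex=np.array([-np.sin(a),np.cos(a),0])/' plan.py; python3 plan.py 333.5 -308.3 200 -43 1 cyl
```

```text
now [481.7 215.4 398.8] ang 18.5 tilt [ 0.0008 -0.0019] t 3.7 j [-0.81  0.19  0.36  1.66 -0.07  1.3  -0.11]
17 [[-0.91,-0.05,0.29,0,0,0.45,1],[-0.9,-0.06,0.29,0,0,0.45,1],[-0.89,-0.06,0.3,0,0,0.46,1],[-0.88,-0.07,0.29,0,0,0.45,1],[-0.87,-0.07,0.29,0,0,0.45,1],[-0.87,-0.08,0.29,0,0,0.45,1],[-0.86,-0.08,0.3,0,0,0.46,1],[-0.85,-0.09,0.29,0,0,0.45,1],[-0.85,-0.09,0.29,0,0,0.45,1],[-0.83,-0.1,0.29,0,0,0.45,1],[-0.83,-0.1,0.3,0,0,0.46,1],[-0.82,-0.1,0.29,0,0,0.45,1],[-0.81,-0.11,0.29,0,0,0.45,1],[-0.81,-0.12,0.29,0,0,0.45,1],[-0.79,-0.12,0.3,0,0,0.46,1],[-0.79,-0.12,0.29,0,0,0.45,1],[-0.78,-0.13,0.29,0,0,0.45,1]]
```

Call:
{"op": "step_arm", "data": {
  "steps": [
    [-0.91,-0.05,0.29,0,0,0.45,1],
    [-0.9,-0.06,0.29,0,0,0.45,1],
    [-0.89,-0.06,0.3,0,0,0.46,1],
    [-0.88,-0.07,0.29,0,0,0.45,1],
    [-0.87,-0.07,0.29,0,0,0.45,1],
    [-0.87,-0.08,0.29,0,0,0.45,1],
    [-0.86,-0.08,0.3,0,0,0.46,1],
    [-0.85,-0.09,0.29,0,0,0.45,1],
    [-0.85,-0.09,0.29,0,0,0.45,1],
    [-0.83,-0.1,0.29,0,0,0.45,1],
    [-0.83,-0.1,0.3,0,0,0.46,1],
    [-0.82,-0.1,0.29,0,0,0.45,1],
    [-0.81,-0.11,0.29,0,0,0.45,1],
    [-0.81,-0.12,0.29,0,0,0.45,1],
    [-0.79,-0.12,0.3,0,0,0.46,1],
    [-0.79,-0.12,0.29,0,0,0.45,1],
    [-0.78,-0.13,0.29,0,0,0.45,1],
    [0,0,0,0,0,0,1],
    [0,0,0,0,0,0,1]
  ]
}}

```text
time_s: 5.6
tool_pos: [337.6, -303.1, 199.6]
eef_rot: [0.915, 0.404, -0.0, -0.0]
wrist_force: [1.4, 0.2, -0.6]
width: 88.3
grasp_force: 0.0
```

```bash
python3 plan.py 333.5 -308.3 7 -43 0.95 lin .8
```

```text
now [ 337.6 -303.1  199.6] ang -42.4 tilt [-0.0004  0.0004] t 5.6 j [-0.02  0.33  0.78  2.11 -0.31  0.82  0.21]
7 [[-0.02,0,0.69,0,0,0.01,0.95],[-0.03,0,0.69,0,0,0.01,0.95],[-0.02,0.01,0.68,0,0,0.01,0.95],[-0.02,0,0.69,0,0,0.01,0.95],[-0.03,0,0.69,0,0,0.02,0.95],[-0.02,0,0.69,0,0,0.01,0.95],[-0.02,0,0.69,0,0,0.01,0.95]]
```

Call:
{"op": "step_arm", "data": {
  "steps": [
    [-0.16,0,0.7,0,0,0.05,0.95],
    [0,0,0.8,0,0,0,0.95],
    [0,0,0.8,0,0,0,0.95],
    [0,0,0.8,0,0,0,0.95],
    [0,0,0.8,0,0,0,0.95],
    [0,0,0.5,0,0,0,0.95],
    [0,0,0.2,0,0,0,0.95],
    [0,0,0.1,0,0,0,0.95],
    [0,0,0,0,0,0,0.95],
    [0,0,0,0,0,0,0.95]
  ]
}}

```text
time_s: 6.6
tool_pos: [334.3, -308.3, 12.8]
eef_rot: [0.916, 0.401, 0.0, 0.001]
wrist_force: [-1.5, -0.1, -0.2]
width: 83.7
grasp_force: 0.0
```

```bash
python3 plan.py 333.5 -308.3 8 -43 0.95 lin .8
python3 - <<'E'
from h import *
d=capture('scene');cv2.imwrite('pics/s1.png',cv2.resize(d['pixels'][150:290,150:330],None,fx=4,fy=4))
E
```

```text
now [ 334.3 -308.3   12.8] ang -42.7 tilt [ 0.0015 -0.0009] t 6.6 j [ 0.3   0.68  0.43  2.18 -0.69  0.42  0.54]
1 [[-0.01,-0.01,0.12,0,0,0.03,0.95]]
```

View pics/s1.png

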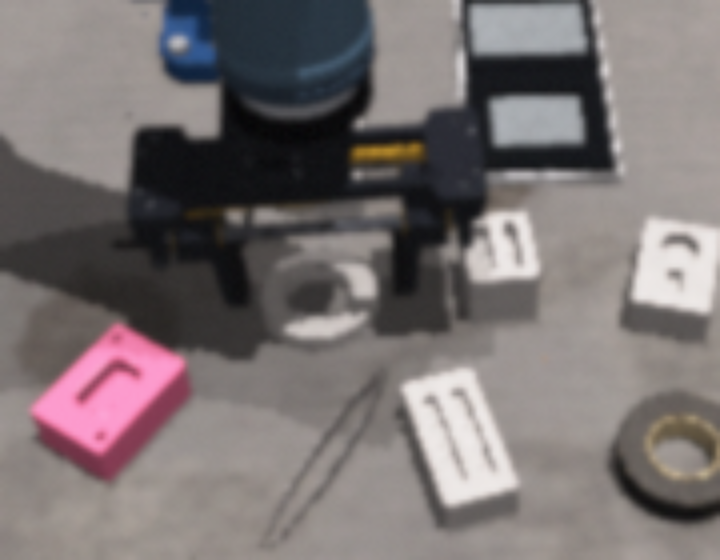

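The crop shows both fingers (at 235,280 and 405,270) straddling the ring at (320,295), with the tall and window inserts clear of them. I close now.

Call:
{"op": "step_arm", "data": {
  "steps": [
    [0,0,0.12,0,0,0,0.95],
    [0,0,0,0,0,0,0.7],
    [0,0,0,0,0,0,0.6],
    [0,0,0,0,0,0,0.6],
    [0,0,0,0,0,0,0.6],
    [0,0,0,0,0,0,0.6],
    [0,0,0,0,0,0,0.6]
  ],
  "squeeze": 25
}}

```text
time_s: 7.35
tool_pos: [333.4, -308.0, 7.2]
eef_rot: [0.916, 0.401, 0.0, -0.0]
wrist_force: [0.3, 0.3, 1.6]
width: 65.4
grasp_force: 25.0
```

```bash
python3 plan.py 334 -308 40 -43 0.6 lin .8;python3 plan.py 410 -300 270 0 0.6 lin .8
```

```text
now [ 333.4 -308.     7.2] ang -42.8 tilt [-0.      0.0001] t 7.3 j [ 0.31  0.69  0.42  2.18 -0.7   0.41  0.55]
2 [[0.01,0.01,-0.41,0,0,0.02,0.6],[0,0,-0.41,0,0,0.01,0.6]]
now [ 333.4 -308.     7.2] ang -42.8 tilt [-0.      0.0001] t 7.3 j [ 0.31  0.69  0.42  2.18 -0.7   0.41  0.55]
9 [[0.16,0.14,-0.73,0,0,-0.59,0.6],[0.15,0.16,-0.73,0,0,-0.6,0.6],[0.13,0.16,-0.73,0,0,-0.59,0.6],[0.13,0.18,-0.73,0,0,-0.6,0.6],[0.1,0.18,-0.73,0,0,-0.59,0.6],[0.09,0.2,-0.73,0,0,-0.59,0.6],[0.08,0.2,-0.73,0,0,-0.6,0.6],[0.05,0.21,-0.73,0,0,-0.59,0.6],[0.04,0.21,-0.73,0,0,-0.59,0.6]]
```

Call:
{"op": "step_arm", "data": {
  "steps": [
    [0,0,-0.2,0,0,0,0.6],
    [0,0,-0.6,0,0,0,0.6],
    [0,0,-0.8,0,0,0,0.6],
    [0,0,-0.8,0,0,0,0.6],
    [0,0,-0.8,0,0,0,0.6],
    [0,0,-0.8,0,0,0,0.6],
    [0,0,-0.8,0,0,0,0.6],
    [0,0,-0.8,0,0,0,0.6],
    [0,0,0,0,0,0,0.6]
  ]
}}

```text
time_s: 8.25
tool_pos: [334.8, -309.5, 234.5]
eef_rot: [0.916, 0.401, 0.002, 0.002]
wrist_force: [1.1, 0.6, -1.1]
width: 65.5
grasp_force: 24.9
```

```bash
python3 plan.py 668.5 -176 200 44.5 0.6 lin .8
python3 - <<'E'
from h import *
d=capture('scene');cv2.imwrite('pics/s2.png',cv2.resize(d['pixels'][60:250,130:330],None,fx=3,fy=3))
E
```

```text
now [ 334.8 -309.5  234.5] ang -42.8 tilt [ 0.0061 -0.0025] t 8.2 j [-0.08  0.27  0.86  2.08 -0.26  0.9   0.18]
12 [[0.68,0.32,0.07,0,0,-0.91,0.6],[0.63,0.41,0.07,0,0,-0.91,0.6],[0.57,0.48,0.08,0,0,-0.91,0.6],[0.51,0.55,0.07,0,0,-0.91,0.6],[0.43,0.61,0.07,0,0,-0.91,0.6],[0.36,0.66,0.07,0,0,-0.91,0.6],[0.27,0.7,0.07,0,0,-0.9,0.6],[0.17,0.72,0.07,0,0,-0.91,0.6],[0.09,0.75,0.08,0,0,-0.91,0.6],[-0.01,0.74,0.07,0,0,-0.91,0.6],[-0.11,0.75,0.07,0,0,-0.91,0.6],[-0.2,0.72,0.07,0,0,-0.91,0.6]]
```

View pics/s2.png

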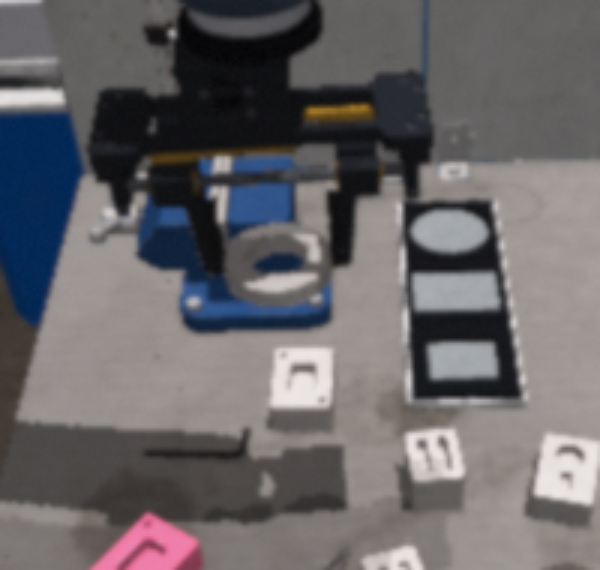

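The ring hangs in the gripper at (275,262) of the crop, and the tray, vice and inserts are undisturbed. I carry it to above its nest.

Call:
{"op": "step_arm", "data": {
  "steps": [
    [0.68,0.32,0.05,0,0,-0.91,0.6],
    [0.63,0.41,0.05,0,0,-0.91,0.6],
    [0.57,0.48,0.05,0,0,-0.91,0.6],
    [0.51,0.55,0.05,0,0,-0.91,0.6],
    [0.43,0.61,0.05,0,0,-0.91,0.6],
    [0.36,0.66,0.05,0,0,-0.91,0.6],
    [0.27,0.7,0.05,0,0,-0.9,0.6],
    [0.17,0.72,0.05,0,0,-0.91,0.6],
    [0.09,0.75,0.08,0,0,-0.91,0.6],
    [-0.01,0.74,0.07,0,0,-0.91,0.6],
    [-0.11,0.75,0.07,0,0,-0.91,0.6],
    [-0.2,0.72,0.07,0,0,-0.91,0.6],
    [0,0,0,0,0,0,0.6],
    [0,0,0,0,0,0,0.6]
  ]
}}

```text
time_s: 9.7
tool_pos: [665.9, -174.1, 201.1]
eef_rot: [0.387, 0.922, -0.0, -0.002]
wrist_force: [0.1, -0.3, -0.9]
width: 65.6
grasp_force: 24.9
```

```bash
python3 plan.py 668.5 -176 40 44.5 0.6 lin .8
```

```text
now [ 665.9 -174.1  201.1] ang 44.5 tilt [-0.0037  0.0011] t 9.7 j [-0.03  0.66  0.34  1.47 -0.24  1.06  1.14]
6 [[-0.01,0,0.67,0,0,0,0.6],[-0.02,0,0.67,0,0,0,0.6],[-0.01,0.01,0.67,0,0,0,0.6],[-0.01,0,0.67,0,0,0,0.6],[-0.02,0,0.68,0,0,0,0.6],[-0.01,0,0.67,0,0,0,0.6]]
```

Call:
{"op": "step_arm", "data": {
  "steps": [
    [-0.08,0,0.7,0,0,0,0.6],
    [0,0,0.8,0,0,0,0.6],
    [0,0,0.8,0,0,0,0.6],
    [0,0,0.8,0,0,0,0.6],
    [0,0,0.6,0,0,0,0.6],
    [0,0,0.4,0,0,0,0.6],
    [0,0,0.1,0,0,0,0.6],
    [0,0,0,0,0,0,0.6],
    [0,0,0,0,0,0,0.6]
  ]
}}

```text
time_s: 10.6
tool_pos: [670.2, -177.3, 37.0]
eef_rot: [0.387, 0.922, 0.0, 0.001]
wrist_force: [-0.4, -0.2, -1.9]
width: 65.7
grasp_force: 24.9
```

```bash
python3 plan.py 668.5 -176 14.5 44.5 0.6 lin .8
python3 - <<'E'
from h import *
I=[]
for c in('scene','top'):
    d=capture(c);u,v=proj(d,[[640,-200,20]])[0].astype(int);I.append(cv2.resize(d['pixels'][v-50:v+50,u-50:u+50],(400,400)))
    print(c,[o['point'].round(1) if hasattr(o['point'],'round') else o['point'] for o in landmark_of(c,'flange_ring')][:2])
cv2.imwrite('pics/s3.png',np.hstack(I))
E
```

```text
now [ 670.2 -177.3   37. ] ang 44.5 tilt [ 0.002  -0.0007] t 10.6 j [ 0.01  0.87  0.28  1.53 -0.3   0.79  1.19]
1 [[0.05,-0.01,0.56,0,0,0,0.6]]
scene [[671.2, -177.2, 21.8], [534.9, -306.1, 3.3]]
top [[674.2, -176.5, 26.0]]
```

View pics/s3.png

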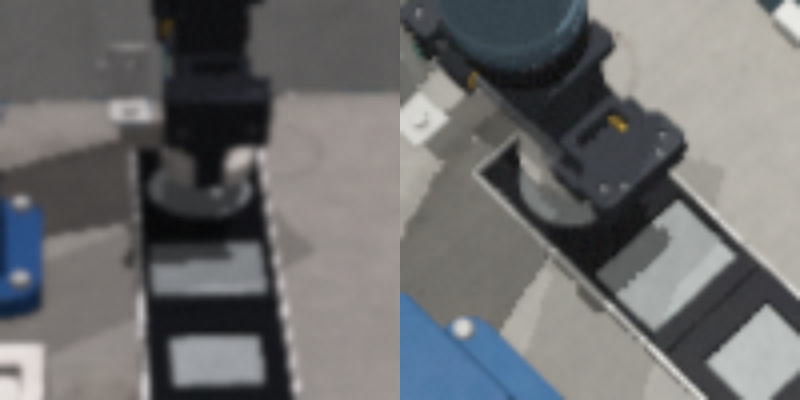

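Call:
{"op": "step_arm", "data": {
  "steps": [
    [0.05,0,0.2,0,0,0,0.6],
    [0,0,0.2,0,0,0,0.6],
    [0,0,0.08,0,0,0,0.6],
    [0,0,0.04,0,0,0,0.6],
    [0,0,0,0,0,0,0.6],
    [0,0,0,0,0,0,0.6]
  ]
}}

```text
time_s: 11.4
tool_pos: [668.1, -175.4, 14.8]
eef_rot: [0.387, 0.922, -0.0, 0.0]
wrist_force: [0.3, -0.3, -1.5]
width: 65.6
grasp_force: 24.9
```

Call:
{"op": "step_arm", "data": {
  "steps": [
    [0,0,0.02,0,0,0,0.6],
    [0,0,0.02,0,0,0,0.6],
    [0,0,0,0,0,0,0.6]
  ]
}}

```text
time_s: 11.7
tool_pos: [668.2, -175.3, 13.3]
eef_rot: [0.387, 0.922, 0.0, 0.0]
wrist_force: [-0.2, -0.0, -1.4]
width: 65.8
grasp_force: 25.0
```

Call:
{"op": "step_arm", "data": {
  "steps": [
    [0,0,0.02,0,0,0,0.6],
    [0,0,0,0,0,0,0.6],
    [0,0,0,0,0,0,0.6]
  ]
}}

```text
time_s: 12.0
tool_pos: [668.2, -175.3, 13.2]
eef_rot: [0.386, 0.922, 0.0, 0.0]
wrist_force: [-2.2, 2.0, 5.6]
width: 65.7
grasp_force: 25.0
```

Call:
{"op": "step_arm", "data": {
  "steps": [
    [0,0,0,0,0,0,0.76],
    [0,0,0,0,0,0,0.8],
    [0,0,0,0,0,0,0.86],
    [0,0,0,0,0,0,0.86],
    [0,0,-0.1,0,0,0,0.86],
    [0,0,-0.4,0,0,0,0.86],
    [0,0,-0.8,0,0,0,0.9],
    [0,0,-0.9,0,0,0,0.9],
    [0,0,-0.9,0,0,0,0.9],
    [0,0,-0.9,0,0,0,0.9],
    [0,0,-0.9,0,0,0,0.9],
    [0,0,-0.9,0,0,0,0.9]
  ]
}}

```text
time_s: 13.2
tool_pos: [667.5, -175.6, 247.2]
eef_rot: [0.387, 0.922, -0.0, 0.0]
wrist_force: [0.4, -0.3, -0.2]
width: 79.6
grasp_force: 0.0
```

```bash
python3 plan.py 410.3 -234.5 230 -48 0.9 lin .85
```

```text
now [ 667.5 -175.6  247.2] ang 44.5 tilt [ 0.0007 -0.0003] t 13.2 j [-0.04  0.62  0.36  1.43 -0.23  1.14  1.14]
13 [[0.27,-0.43,0.03,0,0,0.89,0.9],[0.21,-0.46,0.04,0,0,0.89,0.9],[0.15,-0.49,0.03,0,0,0.89,0.9],[0.09,-0.5,0.03,0,0,0.89,0.9],[0.03,-0.5,0.04,0,0,0.89,0.9],[-0.04,-0.51,0.03,0,0,0.89,0.9],[-0.1,-0.5,0.03,0,0,0.89,0.9],[-0.16,-0.48,0.03,0,0,0.88,0.9],[-0.21,-0.46,0.04,0,0,0.89,0.9],[-0.28,-0.43,0.03,0,0,0.89,0.9],[-0.32,-0.39,0.03,0,0,0.89,0.9],[-0.37,-0.35,0.04,0,0,0.89,0.9],[-0.41,-0.3,0.03,0,0,0.89,0.9]]
```

Call:
{"op": "step_arm", "data": {
  "steps": [
    [0.27,-0.43,0.03,0,0,0.89,0.9],
    [0.21,-0.46,0.04,0,0,0.89,0.9],
    [0.15,-0.49,0.03,0,0,0.89,0.9],
    [0.09,-0.5,0.03,0,0,0.89,0.9],
    [0.03,-0.5,0.04,0,0,0.89,0.9],
    [-0.04,-0.51,0.03,0,0,0.89,0.9],
    [-0.1,-0.5,0.03,0,0,0.89,0.9],
    [-0.16,-0.48,0.03,0,0,0.88,0.9],
    [-0.21,-0.46,0.04,0,0,0.89,0.9],
    [-0.28,-0.43,0.03,0,0,0.89,0.9],
    [-0.32,-0.39,0.03,0,0,0.89,0.9],
    [-0.37,-0.35,0.04,0,0,0.89,0.9],
    [-0.41,-0.3,0.03,0,0,0.89,0.9],
    [0,0,0,0,0,0,0.9],
    [0,0,0,0,0,0,0.9]
  ]
}}

```text
time_s: 14.7
tool_pos: [411.2, -234.2, 227.8]
eef_rot: [0.933, 0.36, 0.001, 0.0]
wrist_force: [0.5, 0.2, -0.8]
width: 79.2
grasp_force: 0.0
```

```bash
python3 plan.py 410.3 -234.5 12 -48 0.9 lin .85
python3 - <<'E'
from h import *
I=[]
for c in('scene','top'):
    d=capture(c);u,v=proj(d,[[640,-200,10]])[0].astype(int);I.append(cv2.resize(d['pixels'][v-50:v+50,u-50:u+50],(400,400)))
    print(c,[o['point'] for o in landmark_of(c,'flange_ring')][:2])
cv2.imwrite('pics/s4.png',np.hstack(I))
E
```

```text
now [ 411.2 -234.2  227.8] ang -47.8 tilt [0.0017 0.0005] t 14.7 j [-0.26  0.32  0.83  2.04 -0.3   0.9  -0.1 ]
7 [[0,0,0.77,0,0,0,0.9],[-0.01,0,0.77,0,0,0.01,0.9],[0,0,0.77,0,0,0,0.9],[0,-0.01,0.77,0,0,0,0.9],[0,0,0.77,0,0,0.01,0.9],[-0.01,0,0.78,0,0,0,0.9],[0,0,0.77,0,0,0,0.9]]
scene []
top []
```

View pics/s4.png

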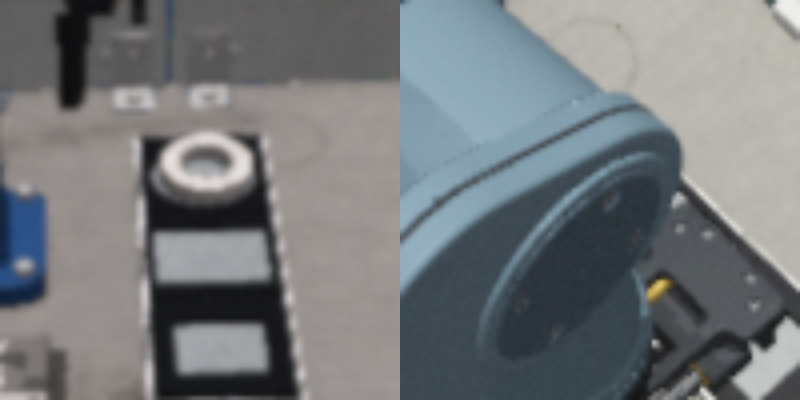

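The left half shows the ring in the far recess at (205,168), possibly a little to the right. I overlay the expected projection to check it before going on.

```bash
python3 - <<'E'
from h import *
d=capture('scene');u0,v0=proj(d,[[668,-176,10]])[0].astype(int)-25
k=10;im=cv2.resize(d['pixels'][v0:v0+50,u0:u0+50],None,fx=k,fy=k,interpolation=cv2.INTER_CUBIC)
t=np.linspace(0,2*np.pi,80)
def circ(x,y,z,r,col):
    q=(proj(d,np.c_[x+r*np.cos(t),y+r*np.sin(t),0*t+z])-[u0,v0]+.5)*k;cv2.polylines(im,[q.astype(np.int32)],True,col,1)
circ(668.5,-176,12,39,(0,0,255));circ(668.5,-176,20,34,(0,255,0));circ(668.5,-176,6,34,(255,0,0))
g=cv2.cvtColor(d['pixels'],cv2.COLOR_BGR2GRAY)
print([o['p'] for o in outline_of('scene','flange_ring')])
cv2.imwrite('pics/s5.png',im)
E
```

```text
[0.83]
```

View pics/s5.png

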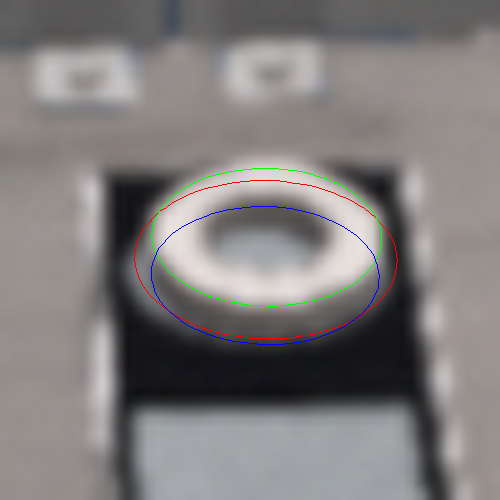

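Call:
{"op": "step_arm", "data": {
  "steps": [
    [0,0,0.77,0,0,0,0.9],
    [0,0,0.77,0,0,0,0.9],
    [0,0,0.77,0,0,0,0.9],
    [0,0,0.77,0,0,0,0.9],
    [0,0,0.77,0,0,0,0.9],
    [0,0,0.7,0,0,0,0.9],
    [0,0,0.3,0,0,0,0.9],
    [0,0,0,0,0,0,0.9],
    [0,0,0,0,0,0,0.9]
  ]
}}

```text
time_s: 15.9
tool_pos: [411.1, -234.8, 33.8]
eef_rot: [0.933, 0.359, 0.0, 0.0]
wrist_force: [0.4, -0.5, -0.2]
width: 79.5
grasp_force: 0.0
```

The ring's top matches the projected flat pose within about 2 mm, so it lies in the recess. Next I grasp the window insert.

Call:
{"op": "step_arm", "data": {
  "steps": [
    [0,0,0.3,0,0,0,0.9],
    [0,0,0.27,0,0,0,0.9],
    [0,0,0,0,0,0,0.9],
    [0,0,0,0,0,0,0.7],
    [0,0,0,0,0,0,0.5],
    [0,0,0,0,0,0,0.4],
    [0,0,0,0,0,0,0.4],
    [0,0,0,0,0,0,0.4],
    [0,0,0,0,0,0,0.4],
    [0,0,0,0,0,0,0.4]
  ],
  "squeeze": 45
}}

```text
time_s: 16.9
tool_pos: [410.4, -234.0, 10.5]
eef_rot: [0.933, 0.359, 0.0, -0.0]
wrist_force: [-1.8, 1.5, 5.8]
width: 49.8
grasp_force: 45.0
```

Call:
{"op": "step_arm", "data": {
  "steps": [
    [0,0,-0.2,0,0,0,0.4],
    [0,0,-0.5,0,0,0,0.4],
    [0,0,-0.8,0,0,0,0.4],
    [0,0,-0.8,0,0,0,0.4],
    [0,0,-0.8,0,0,0,0.4],
    [0,0,-0.8,0,0,0,0.4],
    [0,0,-0.8,0,0,0,0.4],
    [0,0,-0.8,0,0,0,0.4],
    [0,0,0,0,0,0,0.4]
  ]
}}

```text
time_s: 17.8
tool_pos: [412.2, -235.6, 233.3]
eef_rot: [0.934, 0.358, 0.003, 0.002]
wrist_force: [-0.2, -0.7, -6.4]
width: 49.7
grasp_force: 45.0
```

```bash
python3 plan.py 601.8 -241 215 44.5 0.4 lin .8
```

```text
now [ 412.2 -235.6  233.3] ang -48.0 tilt [ 0.0062 -0.0016] t 17.8 j [-0.28  0.32  0.86  2.03 -0.31  0.91 -0.09]
13 [[0.26,0.25,0.04,0,0,-0.89,0.4],[0.23,0.28,0.03,0,0,-0.89,0.4],[0.2,0.31,0.04,0,0,-0.89,0.4],[0.15,0.33,0.03,0,0,-0.89,0.4],[0.11,0.35,0.04,0,0,-0.89,0.4],[0.07,0.36,0.03,0,0,-0.89,0.4],[0.02,0.37,0.04,0,0,-0.89,0.4],[-0.02,0.36,0.03,0,0,-0.88,0.4],[-0.07,0.36,0.04,0,0,-0.89,0.4],[-0.11,0.35,0.03,0,0,-0.89,0.4],[-0.15,0.33,0.04,0,0,-0.89,0.4],[-0.19,0.31,0.03,0,0,-0.89,0.4],[-0.23,0.28,0.04,0,0,-0.89,0.4]]
```

Call:
{"op": "step_arm", "data": {
  "steps": [
    [0.26,0.25,0.04,0,0,-0.89,0.4],
    [0.23,0.28,0.03,0,0,-0.89,0.4],
    [0.2,0.31,0.04,0,0,-0.89,0.4],
    [0.15,0.33,0.03,0,0,-0.89,0.4],
    [0.11,0.35,0.04,0,0,-0.89,0.4],
    [0.07,0.36,0.03,0,0,-0.89,0.4],
    [0.02,0.37,0.04,0,0,-0.89,0.4],
    [-0.02,0.36,0.03,0,0,-0.88,0.4],
    [-0.07,0.36,0.04,0,0,-0.89,0.4],
    [-0.11,0.35,0.03,0,0,-0.89,0.4],
    [-0.15,0.33,0.04,0,0,-0.89,0.4],
    [-0.19,0.31,0.03,0,0,-0.89,0.4],
    [-0.23,0.28,0.04,0,0,-0.89,0.4],
    [0,0,0,0,0,0,0.4],
    [0,0,0,0,0,0,0.4],
    [0,0,0,0,0,0,0.4]
  ]
}}

```text
time_s: 19.4
tool_pos: [598.7, -239.8, 210.8]
eef_rot: [0.388, 0.922, -0.0, -0.001]
wrist_force: [0.7, 0.1, -6.0]
width: 49.4
grasp_force: 45.0
```

```bash
python3 plan.py 601.8 -241 40 44.5 0.4 lin .8
```

```text
now [ 598.7 -239.8  210.8] ang 44.4 tilt [-0.0023  0.0007] t 19.4 j [ 0.06  0.58  0.37  1.59 -0.24  1.02  1.27]
6 [[-0.01,0.01,0.71,0,0,0,0.4],[-0.02,0,0.71,0,0,-0.01,0.4],[-0.01,0.01,0.71,0,0,0,0.4],[-0.01,0,0.72,0,0,0,0.4],[-0.01,0.01,0.71,0,0,0,0.4],[-0.02,0,0.71,0,0,-0.01,0.4]]
```

Call:
{"op": "step_arm", "data": {
  "steps": [
    [-0.05,0.03,0.7,0,0,0,0.4],
    [0,0,0.8,0,0,0,0.4],
    [0,0,0.8,0,0,0,0.4],
    [0,0,0.8,0,0,0,0.4],
    [0,0,0.6,0,0,0,0.4],
    [0,0,0.4,0,0,0,0.4],
    [0,0,0.17,0,0,0,0.4],
    [0,0,0,0,0,0,0.4],
    [0,0,0,0,0,0,0.4],
    [0,0,0,0,0,0,0.4]
  ]
}}

```text
time_s: 20.4
tool_pos: [603.4, -240.8, 42.6]
eef_rot: [0.387, 0.922, 0.0, 0.001]
wrist_force: [-0.1, 0.8, -6.8]
width: 49.6
grasp_force: 45.0
```

```bash
python3 plan.py 601.8 -241 17 44.5 0.4 lin .8
python3 - <<'E'
from h import *
d=capture('scene');u0,v0=proj(d,[[601,-241,15]])[0].astype(int)-[25,25]
k=10;im=cv2.resize(d['pixels'][v0:v0+50,u0:u0+50],None,fx=k,fy=k,interpolation=cv2.INTER_CUBIC)
cv2.imwrite('pics/s6.png',im)
E
```

```text
now [ 603.4 -240.8   42.6] ang 44.5 tilt [ 0.0024 -0.0009] t 20.4 j [ 0.11  0.8   0.29  1.66 -0.32  0.73  1.34]
1 [[0.03,-0.03,0.64,0,0,0,0.4]]
```

View pics/s6.png

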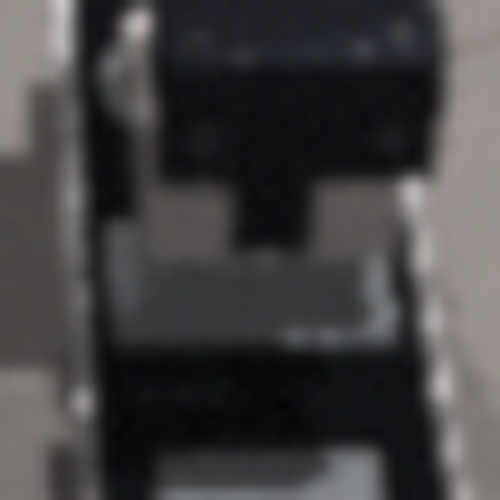

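```bash
python3 - <<'E'
from h import *
d=capture('scene');u0,v0=proj(d,[[601,-241,15]])[0].astype(int)-[25,25]
a=np.radians(-45.5)
for nm,P in(('block',box(603.4,-240.8,a,70,50,32.6,62.6)),('recess top',box(601.8,-241,a,80,60,12,12)),('floor',box(601.8,-241,a,80,60,6,6)),('tray',box(601.8,-241,a,100,290,9,9))):
    print(nm,((proj(d,P)-[u0,v0]+.5)*10).round().astype(int).tolist())
E
```

```text
block [[142, 269], [400, 262], [382, 148], [133, 155], [144, 181], [407, 174], [388, 61], [134, 68]]
recess top [[121, 343], [412, 334], [390, 197], [110, 205], [121, 343], [412, 334], [390, 197], [110, 205]]
floor [[121, 359], [411, 351], [389, 214], [110, 221], [121, 359], [411, 351], [389, 214], [110, 221]]
tray [[103, 652], [499, 640], [384, -30], [60, -21], [103, 652], [499, 640], [384, -30], [60, -21]]
```

The picture shows the held insert (145–400 across) about 4 mm to the right of the recess (108–398 at its near edge). I re-measure the recesses from the pale floors in the first pictures.

```bash
cat >n.py <<'E'
from h import *
D={c:capture(c) for c in('scene','top')}
im0={c:cv2.imread(f'pics/{c}0.png') for c in D}
N=dict(ring=(668.5,-176,0,0),window=(601.8,-241,80,60),tall=(535.2,-307,60,50))
for n,(x,y,sx,sy) in N.items():
  for c,d in D.items():
    g=cv2.cvtColor(im0[c],cv2.COLOR_BGR2GRAY).astype(np.float32)
    roi=mask(d,box(x,y,np.radians(-45.5),88,86,12,12))
    v=g[roi>.99];lo,hi=np.percentile(v,[8,85]);f=np.clip((g-lo)/(hi-lo),0,1)*(roi>.5)
    def model(p):
        if sx: A,B=[box(p[0],p[1],p[2],sx,sy,z,z) for z in(12,6)]
        else: A,B=[cyl(p[0],p[1],0,39,0,z,z) for z in(12,6)]
        return np.minimum(mask(d,A),mask(d,B))*(roi>.5)
    fn=lambda p:((model(p)-f)**2).sum()
    S=np.array([[x,y,-.79],[x+5,y,-.79],[x,y+5,-.79],[x,y,-.7]])
    o=minimize(fn,S[0],method='Nelder-Mead',options=dict(initial_simplex=S))
    print(n,c,o.x.round(2),'fun %.1f area %.0f model %.0f'%(o.fun,f.sum(),model(o.x).sum()))
E
python3 n.py
```

```text
ring scene [ 665.5  -175.41   -0.8 ] fun 13.1 area 311 model 291
ring top [ 666.84 -177.93   -0.71] fun 3.8 area 553 model 555
window scene [ 598.41 -240.49   -0.8 ] fun 13.4 area 370 model 355
window top [ 599.84 -242.5    -0.81] fun 3.4 area 578 model 580
tall scene [ 531.92 -305.14   -0.76] fun 23.5 area 304 model 269
tall top [ 533.01 -307.63   -0.8 ] fun 3.8 area 390 model 376
```

Call:
{"op": "step_arm", "data": {
  "steps": [
    [0.08,-0.08,0,0,0,0.05,0.4],
    [0,0,0.3,0,0,0,0.4],
    [0,0,0.2,0,0,0,0.4],
    [0,0,0.06,0,0,0,0.4],
    [0,0,0,0,0,0,0.4],
    [0,0,0,0,0,0,0.4]
  ]
}}

```text
time_s: 21.2
tool_pos: [598.0, -240.4, 18.6]
eef_rot: [0.39, 0.921, -0.0, 0.0]
wrist_force: [-0.2, -0.3, -6.6]
width: 49.4
grasp_force: 45.0
```

```bash
python3 - <<'E'
from h import *
d=capture('scene');s=state();u0,v0=proj(d,[[601,-241,15]])[0].astype(int)-[25,25];print(s['tool_pos'],s['wrist_force'])
k=10;im=cv2.resize(d['pixels'][v0:v0+50,u0:u0+50],None,fx=k,fy=k,interpolation=cv2.INTER_CUBIC)
cv2.imwrite('pics/s7.png',im)
E
```

```text
[ 598.15654371 -240.45820347   18.90731959] [ 0.21779447  0.61152716 -6.19551806]
```

View pics/s7.png

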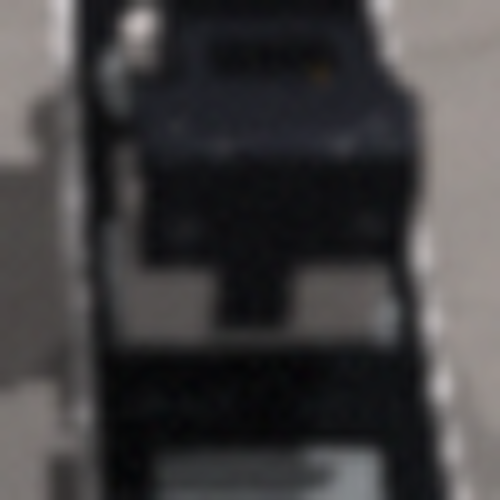

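The insert (118–380) now sits centred over the recess (108–398). I lower it to contact.

Call:
{"op": "step_arm", "data": {
  "steps": [
    [0,0,0.03,0,0,0,0.4],
    [0,0,0.02,0,0,0,0.4],
    [0,0,0,0,0,0,0.4],
    [0,0,0,0,0,0,0.4]
  ]
}}

```text
time_s: 21.65
tool_pos: [597.9, -240.3, 16.8]
eef_rot: [0.39, 0.921, 0.0, 0.0]
wrist_force: [0.2, 0.3, -5.8]
width: 49.8
grasp_force: 45.0
```

Call:
{"op": "step_arm", "data": {
  "steps": [
    [0,0,0.02,0,0,0,0.4],
    [0,0,0,0,0,0,0.4],
    [0,0,0,0,0,0,0.4]
  ]
}}

```text
time_s: 21.95
tool_pos: [598.0, -240.3, 16.6]
eef_rot: [0.39, 0.921, 0.0, 0.0]
wrist_force: [-2.9, 2.1, 4.7]
width: 49.7
grasp_force: 45.0
```

Call:
{"op": "step_arm", "data": {
  "steps": [
    [0,0,0,0,0,0,0.58],
    [0,0,0,0,0,0,0.62],
    [0,0,0,0,0,0,0.68],
    [0,0,0,0,0,0,0.68],
    [0,0,-0.1,0,0,0,0.68],
    [0,0,-0.4,0,0,0,0.68],
    [0,0,-0.8,0,0,0,0.68],
    [0,0,-0.9,0,0,0,0.8],
    [0,0,-0.9,0,0,0,0.8],
    [0,0,-0.9,0,0,0,0.8],
    [0,0,-0.9,0,0,0,0.8],
    [0,0,-0.5,0,0,0,0.8]
  ]
}}

```text
time_s: 23.15
tool_pos: [599.0, -241.1, 236.8]
eef_rot: [0.39, 0.921, 0.0, 0.003]
wrist_force: [-0.8, 0.6, -0.4]
width: 70.2
grasp_force: 0.0
```

```bash
python3 plan.py 412.5 -377 200 -42 0.8 lin .85
```

```text
now [ 599.  -241.1  236.8] ang 44.1 tilt [ 0.0052 -0.0017] t 23.1 j [ 0.05  0.55  0.39  1.58 -0.23  1.06  1.26]
12 [[0.07,-0.48,0.08,0,0,0.9,0.8],[0,-0.48,0.07,0,0,0.89,0.8],[-0.05,-0.47,0.08,0,0,0.9,0.8],[-0.11,-0.47,0.08,0,0,0.9,0.8],[-0.17,-0.45,0.07,0,0,0.89,0.8],[-0.23,-0.43,0.08,0,0,0.9,0.8],[-0.27,-0.39,0.08,0,0,0.9,0.8],[-0.32,-0.36,0.07,0,0,0.89,0.8],[-0.37,-0.31,0.08,0,0,0.9,0.8],[-0.4,-0.26,0.08,0,0,0.9,0.8],[-0.43,-0.22,0.07,0,0,0.9,0.8],[-0.45,-0.15,0.08,0,0,0.89,0.8]]
```

Call:
{"op": "step_arm", "data": {
  "steps": [
    [0.07,-0.48,0.08,0,0,0.9,0.8],
    [0,-0.48,0.07,0,0,0.89,0.8],
    [-0.05,-0.47,0.08,0,0,0.9,0.8],
    [-0.11,-0.47,0.08,0,0,0.9,0.8],
    [-0.17,-0.45,0.07,0,0,0.89,0.8],
    [-0.23,-0.43,0.08,0,0,0.9,0.8],
    [-0.27,-0.39,0.08,0,0,0.9,0.8],
    [-0.32,-0.36,0.07,0,0,0.89,0.8],
    [-0.37,-0.31,0.08,0,0,0.9,0.8],
    [-0.4,-0.26,0.08,0,0,0.9,0.8],
    [-0.43,-0.22,0.07,0,0,0.9,0.8],
    [-0.45,-0.15,0.08,0,0,0.8,0.8],
    [0,0,0,0,0,0,0.8],
    [0,0,0,0,0,0,0.8]
  ]
}}

```text
time_s: 24.55
tool_pos: [412.4, -376.0, 195.9]
eef_rot: [0.91, 0.414, 0.001, 0.0]
wrist_force: [0.3, -0.1, -0.3]
width: 70.6
grasp_force: 0.0
```

```bash
python3 plan.py 412.5 -377 60 -41 0.8 lin .85
python3 - <<'E'
from h import *
I=[]
for c in('scene','top'):
    d=capture(c);u,v=proj(d,[[590,-250,10]])[0].astype(int);I.append(cv2.resize(d['pixels'][v-45:v+45,u-45:u+45],(400,400),interpolation=cv2.INTER_CUBIC))
cv2.imwrite('pics/s8.png',np.hstack(I))
E
```

```text
now [ 412.4 -376.   195.9] ang -41.1 tilt [0.0013 0.0002] t 24.6 j [ 0.09  0.54  0.77  1.86 -0.46  0.93  0.36]
4 [[0,0,0.85,0,0,0,0.8],[-0.01,0.01,0.85,0,0,-0.01,0.8],[0,0,0.85,0,0,0,0.8],[-0.01,0.01,0.85,0,0,0,0.8]]
```

View pics/s8.png

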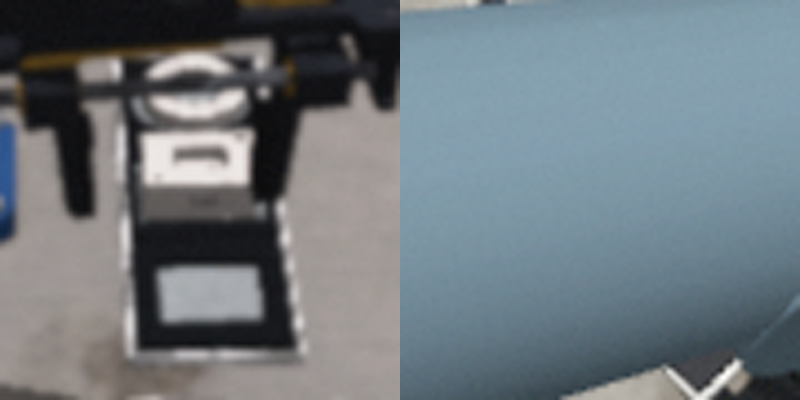

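The left half shows the window insert seated at (197,170) with the ring behind it, and the tall recess empty at (210,295). I go down on the tall insert.

Call:
{"op": "step_arm", "data": {
  "steps": [
    [-0.02,0.02,0.8,0,0,0,0.8],
    [0,0,0.8,0,0,0,0.8],
    [0,0,0.8,0,0,0,0.8],
    [0,0,0.8,0,0,0,0.8],
    [0,0,0.7,0,0,0,0.8],
    [0,0,0.4,0,0,0,0.8],
    [0,0,0.2,0,0,0,0.8],
    [0,0,0,0,0,0,0.8],
    [0,0,0,0,0,0,0.6],
    [0,0,0,0,0,0,0.4],
    [0,0,0,0,0,0,0.3],
    [0,0,0,0,0,0,0.3],
    [0,0,0,0,0,0,0.3],
    [0,0,0,0,0,0,0.3],
    [0,0,0,0,0,0,0.3]
  ],
  "squeeze": 45
}}

```text
time_s: 26.15
tool_pos: [412.1, -377.5, 15.7]
eef_rot: [0.911, 0.413, 0.0, 0.0]
wrist_force: [-0.5, 0.3, 6.7]
width: 39.4
grasp_force: 45.0
```

Call:
{"op": "step_arm", "data": {
  "steps": [
    [0,0,-0.2,0,0,0,0.3],
    [0,0,-0.5,0,0,0,0.3],
    [0,0,-0.8,0,0,0,0.3],
    [0,0,-0.8,0,0,0,0.3],
    [0,0,-0.8,0,0,0,0.3],
    [0,0,-0.8,0,0,0,0.3],
    [0,0,-0.5,0,0,0,0.3],
    [0,0,0,0,0,0,0.3]
  ]
}}

```text
time_s: 26.95
tool_pos: [412.5, -378.2, 193.4]
eef_rot: [0.911, 0.413, 0.001, 0.002]
wrist_force: [0.0, -0.4, -3.9]
width: 40.3
grasp_force: 45.0
```

```bash
python3 plan.py 531.6 -305.6 170 44.2 0.3 lin .8
```

```text
now [ 412.5 -378.2  193.4] ang -41.3 tilt [ 0.0033 -0.0021] t 26.9 j [ 0.09  0.54  0.77  1.86 -0.47  0.93  0.36]
12 [[0.28,0.09,0.05,0,0,-0.89,0.3],[0.26,0.12,0.05,0,0,-0.89,0.3],[0.25,0.15,0.05,0,0,-0.89,0.3],[0.23,0.18,0.04,0,0,-0.89,0.3],[0.2,0.21,0.05,0,0,-0.89,0.3],[0.17,0.23,0.05,0,0,-0.89,0.3],[0.15,0.25,0.05,0,0,-0.89,0.3],[0.11,0.27,0.05,0,0,-0.89,0.3],[0.08,0.28,0.05,0,0,-0.89,0.3],[0.04,0.29,0.05,0,0,-0.89,0.3],[0.01,0.29,0.05,0,0,-0.89,0.3],[-0.03,0.29,0.04,0,0,-0.89,0.3]]
```

Call:
{"op": "step_arm", "data": {
  "steps": [
    [0.28,0.09,0.05,0,0,-0.89,0.3],
    [0.26,0.12,0.05,0,0,-0.89,0.3],
    [0.25,0.15,0.05,0,0,-0.89,0.3],
    [0.23,0.18,0.04,0,0,-0.89,0.3],
    [0.2,0.21,0.05,0,0,-0.89,0.3],
    [0.17,0.23,0.05,0,0,-0.89,0.3],
    [0.15,0.25,0.05,0,0,-0.89,0.3],
    [0.11,0.27,0.05,0,0,-0.89,0.3],
    [0.08,0.28,0.05,0,0,-0.89,0.3],
    [0.04,0.29,0.05,0,0,-0.89,0.3],
    [0.01,0.29,0.05,0,0,-0.89,0.3],
    [-0.03,0.29,0.04,0,0,-0.89,0.3],
    [0,0,0,0,0,0,0.3],
    [0,0,0,0,0,0,0.3],
    [0,0,0,0,0,0,0.3]
  ]
}}

```text
time_s: 28.45
tool_pos: [529.7, -305.2, 167.3]
eef_rot: [0.391, 0.921, -0.0, -0.001]
wrist_force: [0.1, -0.1, -4.8]
width: 39.5
grasp_force: 45.0
```

```bash
python3 plan.py 531.8 -305.6 40 44.2 0.3 lin .8
```

```text
now [ 529.7 -305.2  167.3] ang 44.0 tilt [-0.0016  0.0001] t 28.4 j [ 0.2   0.57  0.35  1.72 -0.24  0.89  1.42]
4 [[-0.01,0.01,0.8,0,0,-0.01,0.3],[-0.01,0.01,0.79,0,0,0,0.3],[-0.01,0,0.8,0,0,-0.01,0.3],[-0.01,0.01,0.79,0,0,0,0.3]]
```

Call:
{"op": "step_arm", "data": {
  "steps": [
    [0,0,0.7,0,0,0,0.3],
    [0,0,0.8,0,0,0,0.3],
    [0,0,0.8,0,0,0,0.3],
    [0,0,0.5,0,0,0,0.3],
    [0,0,0.3,0,0,0,0.3],
    [0,0,0,0,0,0,0.3],
    [0,0,0,0,0,0,0.3],
    [0,0,0,0,0,0,0.3]
  ]
}}

```text
time_s: 29.25
tool_pos: [531.9, -305.4, 45.4]
eef_rot: [0.389, 0.921, -0.0, 0.001]
wrist_force: [0.0, -0.3, -4.2]
width: 39.8
grasp_force: 45.0
```

```bash
python3 plan.py 531.8 -305.6 24 44.2 0.3 lin .8
```

```text
now [ 531.9 -305.4   45.4] ang 44.2 tilt [ 0.0022 -0.0012] t 29.2 j [ 0.24  0.75  0.29  1.76 -0.31  0.67  1.47]
1 [[0,0,0.53,0,0,0,0.3]]
```

Call:
{"op": "step_arm", "data": {
  "steps": [
    [0,0,0.2,0,0,0,0.3],
    [0,0,0.2,0,0,0,0.3],
    [0,0,0,0,0,0,0.3],
    [0,0,0,0,0,0,0.3]
  ]
}}

```text
time_s: 29.65
tool_pos: [530.6, -304.5, 27.5]
eef_rot: [0.389, 0.921, 0.0, -0.0]
wrist_force: [-0.5, -0.2, -5.8]
width: 39.5
grasp_force: 45.0
```

```bash
python3 - <<'E'
from h import *
d=capture('scene');s=state();u0,v0=proj(d,[[532,-305,15]])[0].astype(int)-[25,25];print(s['tool_pos'],s['wrist_force'])
k=10;im=cv2.resize(d['pixels'][v0:v0+50,u0:u0+50],None,fx=k,fy=k,interpolation=cv2.INTER_CUBIC)
cv2.imwrite('pics/s9.png',im)
E
```

```text
[ 530.88092007 -304.71396673   27.84775856] [ 1.48287235  0.45276077 -4.98201103]
```

View pics/s9.png

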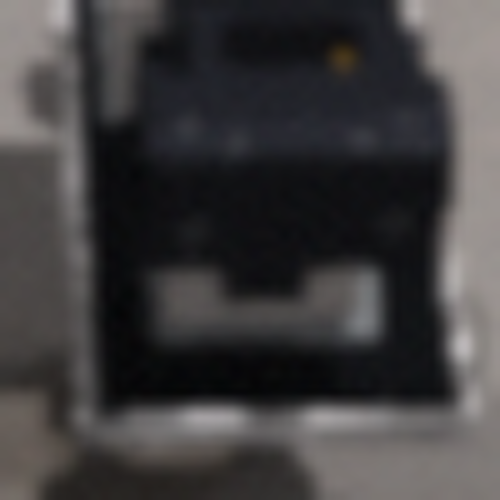

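The block (158–350) sits about 3 mm left of the recess middle (150–384). I shift it right and lower it.

Call:
{"op": "step_arm", "data": {
  "steps": [
    [-0.07,0,-0.03,0,0,0,0.3],
    [0,0,0,0,0,0,0.3],
    [0,0,0.08,0,0,0,0.3],
    [0,0,0.05,0,0,0,0.3],
    [0,0,0.02,0,0,0,0.3],
    [0,0,0,0,0,0,0.3],
    [0,0,0,0,0,0,0.3]
  ]
}}

```text
time_s: 30.4
tool_pos: [532.9, -306.7, 23.1]
eef_rot: [0.389, 0.921, 0.0, -0.0]
wrist_force: [0.3, 0.7, -4.3]
width: 39.6
grasp_force: 45.0
```

Call:
{"op": "step_arm", "data": {
  "steps": [
    [0,0,0.02,0,0,0,0.3],
    [0,0,0.01,0,0,0,0.3],
    [0,0,0,0,0,0,0.3],
    [0,0,0,0,0,0,0.3]
  ]
}}

```text
time_s: 30.8
tool_pos: [532.9, -306.7, 21.9]
eef_rot: [0.389, 0.921, -0.0, -0.0]
wrist_force: [-0.8, 0.5, -4.3]
width: 39.6
grasp_force: 45.0
```

Call:
{"op": "step_arm", "data": {
  "steps": [
    [0,0,0.015,0,0,0,0.3],
    [0,0,0,0,0,0,0.3],
    [0,0,0,0,0,0,0.3]
  ]
}}

```text
time_s: 31.1
tool_pos: [533.0, -306.7, 21.7]
eef_rot: [0.389, 0.921, 0.0, 0.0]
wrist_force: [-2.4, 2.0, 2.7]
width: 39.7
grasp_force: 45.0
```

Contact at the expected height. I release, retreat upward and move the arm aside for a clear view.

Call:
{"op": "step_arm", "data": {
  "steps": [
    [0,0,0,0,0,0,0.47],
    [0,0,0,0,0,0,0.51],
    [0,0,0,0,0,0,0.57],
    [0,0,0,0,0,0,0.57],
    [0,0,-0.1,0,0,0,0.57],
    [0,0,-0.4,0,0,0,0.57],
    [0,0,-0.8,0,0,0,0.57],
    [0,0,-0.9,0,0,0,0.57],
    [0,0,-0.9,0,0,0,0.57],
    [0,0,-0.9,0,0,0,0.57],
    [0,0,-0.9,0,0,0,0.57],
    [0,0,-0.9,0,0,0,0.57],
    [0,0,-0.9,0,0,0,0.57],
    [0,0,0,0,0,0,0.57]
  ]
}}

```text
time_s: 32.5
tool_pos: [534.9, -308.5, 296.1]
eef_rot: [0.389, 0.921, -0.0, 0.005]
wrist_force: [0.4, -0.0, -0.2]
width: 50.2
grasp_force: 0.0
```

```bash
python3 plan.py 340 -420 300 -10 0.57 cyl .85
```

```text
now [ 534.9 -308.5  296.1] ang 44.2 tilt [ 0.0095 -0.0043] t 32.5 j [ 0.16  0.44  0.4   1.59 -0.19  1.14  1.38]
8 [[0.06,-0.74,-0.01,0,0,0.85,0.57],[0,-0.73,-0.01,0,0,0.84,0.57],[-0.04,-0.72,-0.02,0,0,0.85,0.57],[-0.09,-0.71,-0.01,0,0,0.85,0.57],[-0.13,-0.69,-0.01,0,0,0.84,0.57],[-0.18,-0.67,-0.01,0,0,0.85,0.57],[-0.22,-0.64,-0.01,0,0,0.84,0.57],[-0.25,-0.62,-0.02,0,0,0.85,0.57]]
```

```bash
python3 plan.py 480 -10 380 60 0.57 cyl .85
```

```text
now [ 534.9 -308.5  296.1] ang 44.2 tilt [ 0.0095 -0.0043] t 32.5 j [ 0.16  0.44  0.4   1.59 -0.19  1.14  1.38]
10 [[0.56,0.63,-0.21,0,0,-0.2,0.57],[0.56,0.6,-0.21,0,0,-0.2,0.57],[0.57,0.57,-0.21,0,0,-0.19,0.57],[0.58,0.55,-0.21,0,0,-0.2,0.57],[0.59,0.51,-0.21,0,0,-0.2,0.57],[0.58,0.48,-0.21,0,0,-0.2,0.57],[0.6,0.46,-0.21,0,0,-0.2,0.57],[0.59,0.43,-0.21,0,0,-0.19,0.57],[0.6,0.39,-0.21,0,0,-0.2,0.57],[0.59,0.37,-0.21,0,0,-0.2,0.57]]
```

Call:
{"op": "step_arm", "data": {
  "steps": [
    [0.56,0.63,-0.21,0,0,-0.2,0.57],
    [0.56,0.6,-0.21,0,0,-0.2,0.57],
    [0.57,0.57,-0.21,0,0,-0.19,0.57],
    [0.58,0.55,-0.21,0,0,-0.2,0.57],
    [0.59,0.51,-0.21,0,0,-0.2,0.57],
    [0.58,0.48,-0.21,0,0,-0.2,0.57],
    [0.6,0.46,-0.21,0,0,-0.2,0.57],
    [0.59,0.43,-0.21,0,0,-0.19,0.57],
    [0.6,0.39,-0.21,0,0,-0.2,0.57],
    [0.59,0.37,-0.21,0,0,-0.2,0.57],
    [0,0,0,0,0,0,0.57],
    [0,0,0,0,0,0,0.57]
  ]
}}

```text
time_s: 33.7
tool_pos: [477.6, -8.4, 373.7]
eef_rot: [0.258, 0.966, 0.0, 0.0]
wrist_force: [0.3, -0.9, -0.3]
width: 50.0
grasp_force: 0.0
```

```bash
python3 - <<'E'
from h import *
I=[]
for c in('scene','top'):
    d=capture(c);u,v=proj(d,[[600,-240,10]])[0].astype(int);u0,v0=u-40,v-50
    im=cv2.resize(d['pixels'][v0:v0+100,u0:u0+80],None,fx=5,fy=5,interpolation=cv2.INTER_CUBIC)
    a=np.radians(-45.7)
    for P in(box(531.9,-306,a,50,40,46,46),box(598.5,-241,a,70,50,36,36),cyl(667,-176,0,34,0,20,20)):
        cv2.polylines(im,[((proj(d,P[:len(P)//2])-[u0,v0]+.5)*5).astype(np.int32)],True,(0,255,0),1)
    I.append(im)
cv2.imwrite('pics/s10.png',np.hstack(I))
E
```

```text
(no output)
```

View pics/s10.png

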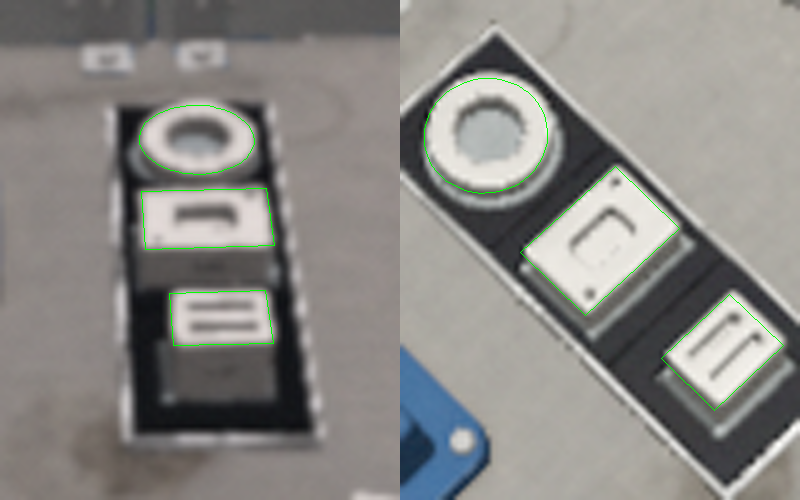

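Both views show the ring, window and tall inserts in their recesses, with their tops matching the projected flat poses (heights 20, 36 and 46 mm). The arm is clear, so I hand in.

```bash
python3 -c "
from cell import *
print(job_done())"
```

```text
the job is handed in; nothing more can be done
None
```

The flange ring, window insert and tall insert each lie flat, right way up, in their own recess. I did not touch the tape roll or the other two inserts, and handed the job in at about 34 s; the hand-in call returned no verdict.

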